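# Move three vessels on to their next station

### The arm

A 6-joint arm with a two-finger parallel gripper is mounted at the origin on the work surface. World frame = base frame: x ahead of the robot, y to its left, z up, the work surface at z = 0. Lengths are in mm, angles in rad, forces in N, time in s.
With the tool pointing down it reaches from about 300 to 775 mm from the base axis. Payload 14.6 kg.
Tool frame: the origin (TCP) lies between the finger pads; the fingertips stand manip.finger_overhang ahead of it and the grasp point (between the pads) lies 2 mm behind it (manip.finger_overhang is the distance from the TCP to the fingertips, in mm); z points along the fingers, y is the direction in which the jaws open and shut (so a half turn about z gives the same grasp; the last joint's range is limited). The gripper opens to 94 mm and grips with 3 to 60 N. Pads are 16 mm wide; open, the fingers measure 119 mm over their backs; the gripper's body (75 mm by 177 mm) begins 78 mm behind the grasp point.
Start: joints at [1.216, 0.3, 1.521, -0, 1.321, -0.067], TCP at [156.111, 527.37, 222.446] pointing down, gripper open.
Joint ranges: [-3.03, 3.03], [-0.79, 2.21], [0.23, 2.52], [-1.04, 4.18], [0, 3.07], [-2.55, 2.55]. Speed limits (rad/s): [2.22, 2.22, 2.57, 3.14, 3.14, 3.14].

### API

Orientations are given as [roll, pitch, yaw] about the fixed x, y, z axes, in that order (R = Rz(yaw) Ry(pitch) Rx(roll)).
In Python, from cell import manip gives the robot as it stands.
- The arm moves only by the tool drive_tool, never from a script. Its argument "steps" is a list of rows, each an object with "delta_pos": the shift along the world's x, y, z in mm, a list of three; "yaw": the turn about the world's z in rad; "hand": the finger opening in mm, from 0 to 94. A call has 1 to 5 rows; each row shifts and turns the commanded pose from where the row before left it; what a row does not reach is not made up. A row lasts 1/12 s, in which the tool goes at most 41.7 mm and 7.16 degrees, less where a joint would pass 70% of its speed; a pose out of reach is approached as far as the arm can. A call is refused whole if a number of a shift passes 41.7 or a number of a turn 0.125, either way. A call with a gripper value outside its range is refused whole. The fingers move at their own pace and stop on an object; "squeeze" is the grip in N (left out, the last holds). Time passes only in rows, so rows that do not move let the fingers close. It gives the time, the measured TCP pose, the force and the opening at its end, in the units of the state.
- manip.read_state(): the state, without advancing time (a new reading comes with each control period).
- manip.camera(name): name is "scene" or "top" or "wrist"; returns a dict with "frame" (384x512x3 uint8, red, green, blue), "range_z" (384x512 float32, mm along the optical axis (not along the pixel's ray), 0 where there is no reading), "intrinsics" (3x3 intrinsics, pixels), "dist_coeffs" ([k1, k2, p1, p2, k3] as OpenCV has them; the pictures are not rectified), "position" and "attitude" of the camera in the world. Camera axes: x right, y down, z forward; pixel columns grow to the right and rows downward; lengths in mm; the calibration is good to about 2 mm. A picture is of the moment at which its call begins.
- manip.sign_off(): hands the job in, once; it reports no verdict.
The state is a dict: "clock": time; "joints": joint angles; "qd": joint speeds; "effort": joint torques, N m; "eef_pos": TCP position; "eef_rot": TCP orientation; "wrist_force": force on the tool from outside, world axes, zero at the start; "moment": the same for the moment, N m; "finger_gap": finger opening in mm.
Only numpy, scipy, OpenCV 4.12 (cv2) and the standard library are available. Lean on these libraries where they do the work, as an engineer would, in place of code of your own. Each camera call takes 0.05 s, during which the arm holds its last target.

### The job

Three clean, empty vessels are being brought to constant mass, and each is due at its next station: the one on the hotplate (switched off and cool) goes to the cooling tile, the one on the tile goes to the balance pan, and the one on the balance goes to the hotplate, each standing upright and free in the middle of its place. Every station is taken, so park one vessel on the empty cork mat while you exchange them, and never stand a vessel on the bare bench, drop it or tip it over. Leave the jar, the bottle and the multimeter where they are.

Things in the scene. Friction and masses are not known exactly. Their poses are not given: they have to be found in the camera images.
- crucible: Porcelain crucible, white, open at the top, round, empty, about 60 g; starts on the hotplate and belongs next on the tile. 54 mm high; outside diameter 33 mm at the foot, 44 mm at 14 mm height, 49 mm at 30 mm height and 50 mm at the rim; wall 3 mm. Origin: centre of its underside; z up along its axis.
- dish: Low porcelain dish, white, open at the top, round, empty, about 70 g; starts on the tile and belongs next on the balance pan. 34 mm high, outside diameter 62 mm with upright walls (58 mm at the very foot), wall 3 mm. Origin: centre of its underside; z up.
- beaker: Tall stainless steel beaker, open at the top, round, straight-sided, empty, about 80 g; starts on the balance pan and belongs next on the hotplate. 72 mm high, outside diameter 44 mm, wall 2.5 mm. Origin: centre of its underside; z up.
- hotplate: Laboratory hotplate, fixed: steel housing with two black knobs and a red switch in front, and a round aluminium plate, 110 mm diameter, flat top 80 mm above the bench. Origin: on the bench under the centre of the round plate; z up, front towards -x of its frame. The housing (top at 62 mm) reaches 155 mm to -x, 68 mm to +x, 70 mm to either side of the origin.
- balance: Top-loading laboratory balance, fixed: white housing, sloping display in front, round steel pan, 112 mm diameter, flat top 64 mm above the bench; the pan does not give. Origin: on the bench under the centre of the pan; z up, front towards -x of its frame. The housing (top at 52 mm) reaches 140 mm to -x, 68 mm to +x, 85 mm to either side.
- tile: Cooling tile, fixed: square reddish-brown unglazed tile 110 x 110 mm, flat top 12 mm above the bench. Origin: on the bench under its centre; z up.
- mat: Cork mat, fixed: round brown cork disc of 110 mm diameter, flat top 8 mm above the bench, empty at the start: the parking place. Origin: on the bench under its centre; z up.
- jar: Bystander: wide black plastic jar with black cap, 72 mm diameter, 95 mm high, loose, standing on the bench beyond the stations. Origin: centre of its underside.
- bottle: Bystander: slim white plastic bottle with red cap, 48 mm diameter, 90 mm high, loose, standing on the bench beyond the stations. Origin: centre of its underside.
- meter: Bystander: handheld multimeter lying on its back on the bench beyond the stations, 150 x 78 mm, 46 mm high with its dial, loose. Origin: centre of its underside; x along its length.
Mind the look-alikes: they are no part of the job. Leave any blue look-alike of the beaker alone.

How it is judged:
By the outcome, as a careful person would: the job done as asked, in the order asked, and still so for the second after the job is handed in, with the robot touching nothing.
It also fails if it takes over 120 s, if anything falls off the work surface, if the arm or the gripper's body presses on something with over 40 N, if the wrist force passes 120 N, or if a joint passes its speed limit or range.

## Working session

There is one attempt and no reset: what is moved stays moved. The work goes in short steps, Python scripts to look and compute and a tool call to move; the robot and the scene stay as the last step left them, time stands still between calls to the robot, and variables do not carry over. Pictures are saved under pics/ and viewed, and the job is handed in when it is done.

Besides the shell and the picture viewer there is one more tool, called after "Request:" as name([rows], argument=value, ...), one row to a line, values as JSON. drive_tool: Moves the arm, as the interface text tells. Its arguments: {"type":"object","properties":{"steps":{"type":"array"},"squeeze":{"type":"number"}},"required":["steps"]}

```bash
ls; mkdir -p pics; python3 - <<'E'
from cell import manip
import cv2
print(manip.read_state()); print(manip.finger_overhang)
for n in ("scene","top","wrist"):
    c=manip.camera(n); cv2.imwrite(f"pics/{n}0.png",c["frame"][:,:,::-1]); print(n,c["intrinsics"],c["dist_coeffs"],c["position"],c["attitude"])
E
```

```text
pics
{'clock': 0.0, 'joints': array([ 1.21640287e+00,  3.00448537e-01,  1.52159287e+00, -1.22367572e-05,
        1.32071980e+00, -6.66042859e-02]), 'qd': array([ 0.00067332, -0.00080846,  0.00236138, -0.00022   ,  0.00261967,
        0.00209435]), 'effort': array([ 1.09687312e-04, -5.31815422e+01, -3.52723145e+01,  7.08407722e-02,
        2.44256324e-02, -9.28071904e-05]), 'eef_pos': array([156.02796079, 527.13992434, 221.8937152 ]), 'eef_rot': array([-3.14042590e+00, -6.59472288e-05,  2.85380648e+00]), 'wrist_force': array([-0.11704753, -0.44329735,  0.09049067]), 'moment': array([-0.05600596, -0.02491922, -0.01998232]), 'finger_gap': 93.97170084572738}
17.0
scene [[458.77291125   0.         258.46617955]
 [  0.         458.77291125 193.28225487]
 [  0.           0.           1.        ]] [-0.14227543  0.          0.          0.          0.        ] [1233.45799981  -78.60808237 1112.43529482] [-2.61469079  0.01414582  1.42307941]
top [[361.70586325   0.         252.63211926]
 [  0.         361.70586325 185.49109384]
 [  0.           0.           1.        ]] [-0.03928716  0.          0.          0.          0.        ] [ 419.07725215   -2.94364234 1232.32399207] [-2.97284335 -0.00628922 -1.57587354]
wrist [[269.13243816   0.         256.05505844]
 [  0.         269.13243816 187.44477739]
 [  0.           0.           1.        ]] [-0.05682867  0.          0.          0.          0.        ] [ 75.61041405 549.56836949 384.06691114] [2.85451933e+00 3.76906796e-04 1.28315689e+00]
```

View pics/scene0.png

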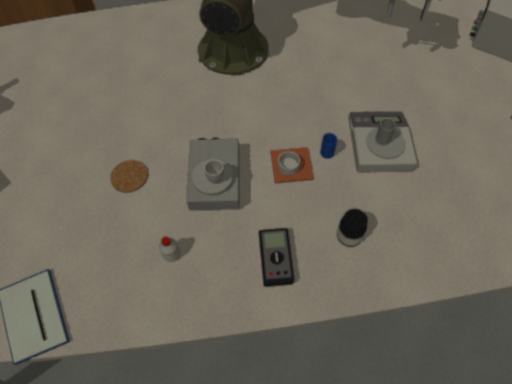

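View pics/top0.png

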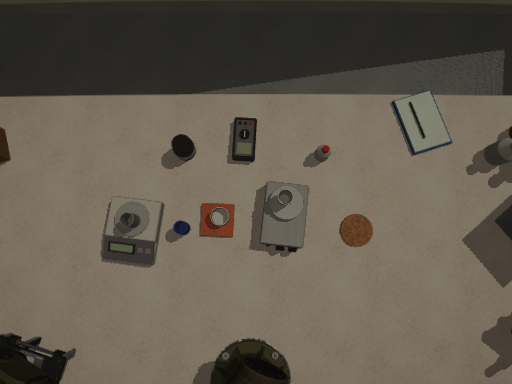

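View pics/wrist0.png

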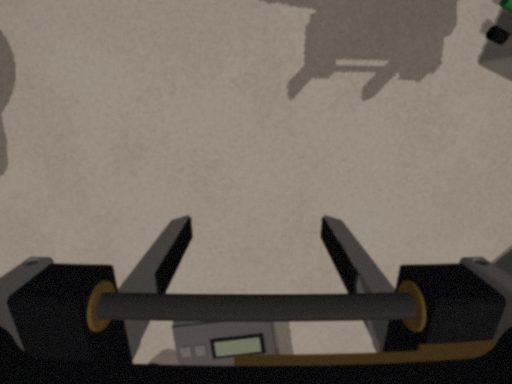

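The top view shows the balance with the beaker at (130,218), the tile and dish at (218,218), the hotplate and crucible at (285,200), and the empty mat at (356,230). A blue look-alike stands at (182,228). Next I'll measure them from the depth images.

```bash
cat > h.py <<'E'
from cell import manip
import cv2, numpy as np
from scipy.spatial.transform import Rotation as Ro
def cloud(n):
    c=manip.camera(n); z=c["range_z"]; K=c["intrinsics"]
    v,u=np.mgrid[0:384,0:512]
    p=cv2.undistortPoints(np.stack([u.ravel(),v.ravel()],1).astype(np.float64)[:,None],K,c["dist_coeffs"])[:,0]
    P=np.c_[p,np.ones(len(p))]*z.reshape(-1,1)
    W=P@Ro.from_euler("xyz",c["attitude"]).as_matrix().T+c["position"]
    return c,W.reshape(384,512,3),z>0
def fit(xy):
    A=np.c_[2*xy,np.ones(len(xy))]; s=np.linalg.lstsq(A,(xy**2).sum(1),rcond=None)[0]
    return s[:2],np.sqrt(s[2]+s[0]**2+s[1]**2)
def mec(xy):
    c,r=cv2.minEnclosingCircle(xy.astype(np.float32)); return np.round(c,1),round(r,1)
E
python3 - <<'E'
from h import *
for n in ("top","scene"):
    c,W,ok=cloud(n)
    for name,(u,v) in (dict(bal=(130,218),tile=(218,218),hot=(285,200),mat=(356,230),decoy=(182,228),jar=(183,147),bottle=(322,153),meter=(245,140)) if n=="top" else dict(bal=(386,135),tile=(290,163),hot=(214,172),mat=(129,176),decoy=(328,146),jar=(352,225),bottle=(169,248),meter=(277,257))).items():
        print(n,name,W[v,u].round(1))
    print("table",W[300,150 if n=="top" else 100].round(1))
    np.save(n+"0.npy",W)
    # scaled crop
I=manip.camera("top")["frame"][170:290,90:390,::-1]
cv2.imwrite("pics/crop.png",cv2.resize(I,None,fx=2.66,fy=2.66,interpolation=cv2.INTER_CUBIC))
W=np.load("top0.npy")[150:290,90:390].reshape(-1,3)
print(np.histogram(W[:,2],bins=np.arange(-10,170,4)))
E
```

```text
top bal [512.7 385.2  66.7]
top tile [516.  105.4  14.9]
top hot [ 567.3 -114.7   82.8]
top mat [ 473.6 -360.8    7.1]
top decoy [483.7 228.3   1.1]
top jar [740.  214.2  97.4]
top bottle [ 725.5 -242.1   70.5]
top meter [783.3  14.   29.3]
table [247.8 327.9   2.1]
scene bal [527.  366.8 112.6]
scene tile [516.8 103.8  19.4]
scene hot [ 558.4 -112.6   87.8]
scene mat [ 479.8 -361.6    7.6]
scene decoy [506.3 212.7  64.8]
scene jar [770.1 210.5  91.7]
scene bottle [ 751.7 -246.8   68.6]
scene meter [805.2  16.7  42.7]
table [ 839.6 -442.4    2.1]
(array([  498,  9580, 18643,  4508,   838,   594,   262,    66,    54,
          90,   212,   288,   263,   296,   653,   916,   402,  1247,
        1023,   175,    53,   234,   437,   144,    41,    46,    28,
          16,    28,    18,    15,    20,    19,    16,    21,    54,
          37,     2,     0,     0,     0,     0,     0,     0]), array([-10,  -6,  -2,   2,   6,  10,  14,  18,  22,  26,  30,  34,  38,
        42,  46,  50,  54,  58,  62,  66,  70,  74,  78,  82,  86,  90,
        94,  98, 102, 106, 110, 114, 118, 122, 126, 130, 134, 138, 142,
       146, 150, 154, 158, 162, 166]))
```

View pics/crop.png

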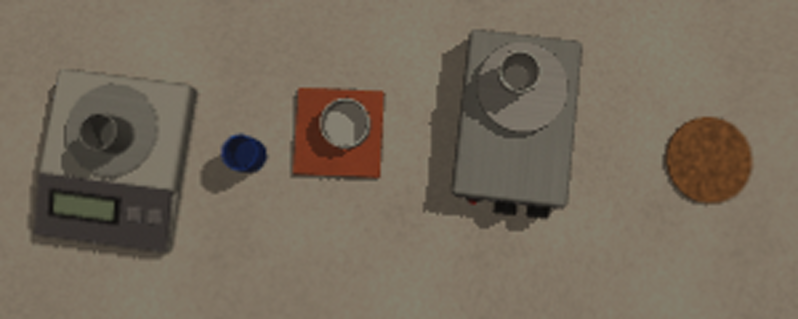

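```bash
cat >> h.py <<'E'
def disc(W,c0,z,tol,R):
    W=W.reshape(-1,3); m=(abs(W[:,2]-z)<tol)&(np.hypot(W[:,0]-c0[0],W[:,1]-c0[1])<R)
    return W[m][:,:2]
E
python3 - <<'E'
from h import *
for n in ("top","scene"):
    W=np.load(n+"0.npy")
    for nm,c,z,R in (("mat",(475,-361),8,75),("crucrim",(570,-115),134,50),("dishrim",(516,105),46,60),("beakrim",(513,375),136,60),("decoy",(490,222),72,50),
      ("hotpl",(560,-115),80,62),("pan",(520,370),64,75),("tile",(510,105),12,80)):
        p=disc(W,c,z,5 if nm!="mat" else 3.5,R)
        if len(p)<5: print(n,nm,len(p));continue
        f=fit(p); print(n,nm,len(p),"fit",f[0].round(1),f[1].round(1),"mec",mec(p),"bbox",((p.min(0)+p.max(0))/2).round(1), "zmed")
E
```

```text
top mat 675 fit [ 473.6 -362.6] 39.4 mec (array([ 474.1, -359.9]), 67.0) bbox [ 474.  -359.9] zmed
top crucrim 46 fit [ 571.9 -109.5] 23.3 mec (array([ 571.8, -109.8]), 24.8) bbox [ 571.8 -108.8] zmed
top dishrim 52 fit [521.1  99.3] 29.4 mec (array([521.2,  99.5]), 30.8) bbox [520.5  99.6] zmed
top beakrim 47 fit [504.1 373.1] 20.6 mec (array([503.7, 373.8]), 22.4) bbox [504.4 373.1] zmed
top decoy 41 fit [483.6 223.2] 20.6 mec (array([483.6, 223.5]), 22.0) bbox [483.2 223.1] zmed
top hotpl 725 fit [ 561.7 -117.6] 40.6 mec (array([ 560.8, -118. ]), 54.9) bbox [ 560.2 -116.8] zmed
top pan 700 fit [511.3 381.5] 43.6 mec (array([511.2, 380.6]), 57.2) bbox [511.9 379.9] zmed
top tile 893 fit [511.9 109.5] 46.8 mec (array([509.8, 107.1]), 76.7) bbox [511.8 102.4] zmed
scene mat 837 fit [ 476.5 -363.2] 40.6 mec (array([ 474.1, -361.6]), 72.5) bbox [ 472.8 -362.7] zmed
scene crucrim 80 fit [ 574.7 -111.7] 23.3 mec (array([ 574.1, -111.8]), 25.6) bbox [ 573.8 -112.1] zmed
scene dishrim 80 fit [523.9  97.5] 29.5 mec (array([523.5,  97.7]), 32.2) bbox [524.3  96.9] zmed
scene beakrim 59 fit [507.5 372.1] 21.0 mec (array([507.5, 371.4]), 23.3) bbox [507.3 372.2] zmed
scene decoy 52 fit [486.3 221.5] 20.2 mec (array([487.2, 222.5]), 23.4) bbox [487.5 220.2] zmed
scene hotpl 769 fit [ 562.6 -118.9] 43.7 mec (array([ 563.3, -118.9]), 56.8) bbox [ 563.3 -119.7] zmed
scene pan 672 fit [515.  379.3] 41.5 mec (array([515.4, 380.4]), 56.6) bbox [515.5 380. ] zmed
scene tile 889 fit [514.6 106.9] 49.2 mec (array([515.3, 108.4]), 76.0) bbox [514.3 107.9] zmed
```

```bash
python3 - <<'E'
from h import *
for n in ("top","scene"):
    c,W,ok=cloud(n)
    hsv=cv2.cvtColor(c["frame"],cv2.COLOR_RGB2HSV); print
    for nm,c0,zh in (("mat",(475,-361),8),("tile",(512,105),12)):
        m=(hsv[...,1]>110)&(hsv[...,0]<20)&(np.hypot(W[...,0]-c0[0],W[...,1]-c0[1])<95)
        m=cv2.morphologyEx(m.astype(np.uint8),cv2.MORPH_OPEN,np.ones((3,3)))
        k=cv2.findNonZero(m)[:,0]
        # ray-plane intersect at top height
        p=cv2.undistortPoints(k.astype(np.float64)[:,None],c["intrinsics"],c["dist_coeffs"])[:,0]
        d=np.c_[p,np.ones(len(p))]@Ro.from_euler("xyz",c["attitude"]).as_matrix().T
        o=np.array(c["position"]); X=(o+d*((zh-o[2])/d[:,2])[:,None])[:,:2]
        print(n,nm,len(X),mec(X),cv2.minAreaRect(X.astype(np.float32)))
E
```

```text
top mat 807 (array([ 474.4, -361.2]), 54.7) ((475.5553283691406, -362.3522644042969), (106.006103515625, 104.38572692871094), 89.49918365478516)
top tile 784 (array([511.1, 109.9]), 75.7) ((512.0491333007812, 109.30953979492188), (110.00992584228516, 110.05744934082031), 87.32240295410156)
scene mat 875 (array([ 478.4, -363. ]), 53.8) ((478.6323547363281, -363.4342956542969), (106.14049530029297, 102.98297882080078), 81.0313491821289)
scene tile 738 (array([517.8, 106.5]), 74.9) ((516.7687377929688, 107.419189453125), (109.09024047851562, 111.82575988769531), 87.14579010009766)
```

Request:
drive_tool([
  {"delta_pos": [20, -30, 2], "yaw": 0, "hand": 94},
  {"delta_pos": [20, -30, 2], "yaw": 0, "hand": 94},
  {"delta_pos": [20, -30, 2], "yaw": 0, "hand": 94},
  {"delta_pos": [20, -30, 2], "yaw": 0, "hand": 94},
  {"delta_pos": [20, -30, 2], "yaw": 0, "hand": 94},
], squeeze=10)

```text
clock: 0.82
eef_pos: [256.6, 375.9, 232.6]
eef_rot: [3.141, 0.0, 2.854]
wrist_force: [1.7, 0.0, -0.2]
finger_gap: 94.0
```

Request:
drive_tool([
  {"delta_pos": [21, -32, 0], "yaw": 0, "hand": 94},
  {"delta_pos": [21, -32, 0], "yaw": 0, "hand": 94},
  {"delta_pos": [21, -32, 0], "yaw": 0, "hand": 94},
  {"delta_pos": [21, -32, 0], "yaw": 0, "hand": 94},
  {"delta_pos": [21, -32, 0], "yaw": 0, "hand": 94},
])

```text
clock: 1.23
eef_pos: [361.7, 215.7, 232.7]
eef_rot: [3.141, 0.001, 2.854]
wrist_force: [0.3, 0.8, 0.5]
finger_gap: 94.4
```

Request:
drive_tool([
  {"delta_pos": [21, -32, 0], "yaw": 0, "hand": 94},
  {"delta_pos": [21, -32, 0], "yaw": 0, "hand": 94},
  {"delta_pos": [21, -32, 0], "yaw": 0, "hand": 94},
  {"delta_pos": [21, -32, 0], "yaw": 0, "hand": 94},
  {"delta_pos": [21, -32, 0], "yaw": 0, "hand": 94},
])

```text
clock: 1.65
eef_pos: [466.8, 55.5, 232.6]
eef_rot: [3.141, 0.001, 2.854]
wrist_force: [0.3, 1.4, 0.2]
finger_gap: 93.8
```

Request:
drive_tool([
  {"delta_pos": [21, -32, 0], "yaw": 0, "hand": 94},
  {"delta_pos": [21, -32, 0], "yaw": 0, "hand": 94},
  {"delta_pos": [21, -32, 0], "yaw": 0, "hand": 94},
  {"delta_pos": [21, -32, 0], "yaw": 0, "hand": 94},
  {"delta_pos": [21, -32, 0], "yaw": 0, "hand": 94},
])

```text
clock: 2.07
eef_pos: [571.8, -104.5, 232.4]
eef_rot: [3.142, 0.0, 2.854]
wrist_force: [0.8, 0.3, 0.2]
finger_gap: 93.9
```

```bash
python3 - <<'E'
from h import *
c,W,ok=cloud("wrist"); cv2.imwrite("pics/w1.png",c["frame"][:,:,::-1])
for z in (134,):
    p=disc(W,(573,-110),z,4,40); print(len(p)); 
    if len(p)>5: print(fit(p),mec(p))
p=disc(W,(562,-118),80,4,70); print(len(p),mec(p),W[ok][:,2].min())
E
```

```text
480
(array([ 572.22890471, -110.49056078]), np.float64(23.11738750005973)) (array([ 572.6, -110.6]), 24.9)
4623 (array([ 561.3, -119. ]), 55.2) -732.0499787103233
```

View pics/w1.png

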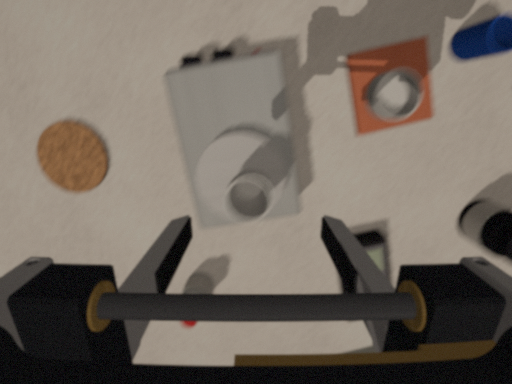

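The wrist view shows the crucible at (248,197), its rim centred at (572.5,-110.6), and the hotplate plate at (561.5,-118.7). The cameras agree, so I'll go down.

Request:
drive_tool([
  {"delta_pos": [0.7, -6, 0], "yaw": 0, "hand": 94},
  {"delta_pos": [0, 0, -30], "yaw": 0, "hand": 94},
  {"delta_pos": [0, 0, -30], "yaw": 0, "hand": 94},
  {"delta_pos": [0, 0, -30], "yaw": 0, "hand": 94},
  {"delta_pos": [0, 0, -25], "yaw": 0, "hand": 94},
])

```text
clock: 2.53
eef_pos: [570.9, -107.8, 115.7]
eef_rot: [3.142, -0.001, 2.854]
wrist_force: [-0.5, -0.1, -1.0]
finger_gap: 94.1
```

Request:
drive_tool([
  {"delta_pos": [0, 0, 0], "yaw": 0, "hand": 70},
  {"delta_pos": [0, 0, 0], "yaw": 0, "hand": 60},
  {"delta_pos": [0, 0, 0], "yaw": 0, "hand": 55},
  {"delta_pos": [0, 0, 0], "yaw": 0, "hand": 52},
  {"delta_pos": [0, 0, 0], "yaw": 0, "hand": 40},
], squeeze=10)

```text
clock: 2.95
eef_pos: [572.4, -108.7, 119.2]
eef_rot: [3.141, 0.003, 2.854]
wrist_force: [-0.3, -0.2, -0.1]
finger_gap: 64.0
```

Request:
drive_tool([
  {"delta_pos": [0, 0, 0], "yaw": 0, "hand": 30},
  {"delta_pos": [0, 0, 0], "yaw": 0, "hand": 30},
  {"delta_pos": [0, 0, 0], "yaw": 0, "hand": 30},
  {"delta_pos": [0, 0, 0], "yaw": 0, "hand": 30},
  {"delta_pos": [0, 0, 0], "yaw": 0, "hand": 30},
])

```text
clock: 3.37
eef_pos: [572.0, -108.8, 117.9]
eef_rot: [-3.142, 0.001, 2.854]
wrist_force: [-1.2, -0.9, 4.6]
finger_gap: 48.8
```

Request:
drive_tool([
  {"delta_pos": [0, 0, 0], "yaw": 0, "hand": 30},
  {"delta_pos": [0, 0, 4], "yaw": 0, "hand": 30},
  {"delta_pos": [0, 0, 10], "yaw": 0, "hand": 30},
  {"delta_pos": [0, 0, 20], "yaw": 0, "hand": 30},
  {"delta_pos": [0, 0, 20], "yaw": 0, "hand": 30},
])

```text
clock: 3.78
eef_pos: [571.5, -108.5, 172.2]
eef_rot: [3.142, -0.001, 2.854]
wrist_force: [0.9, 0.5, -0.5]
finger_gap: 48.4
```

```bash
python3 - <<'E'
from h import *
print(manip.read_state()["eef_pos"],manip.read_state()["finger_gap"])
c,W,ok=cloud("wrist"); cv2.imwrite("pics/w2.png",c["frame"][:,:,::-1])
c,W,ok=cloud("scene"); cv2.imwrite("pics/s2.png",cv2.resize(c["frame"][100:300,80:350,::-1],None,fx=2.9,fy=2.9))
E
```

```text
[ 571.46875505 -108.51211246  172.20719501] 48.37026828827273
```

View pics/w2.png

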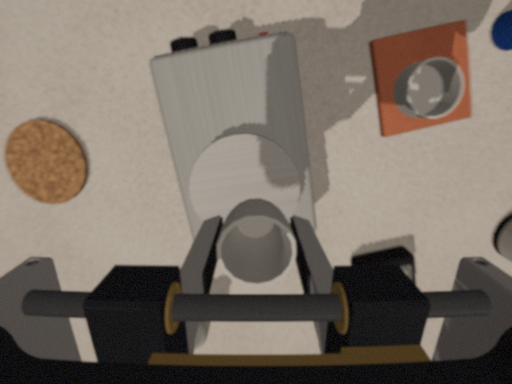

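View pics/s2.png

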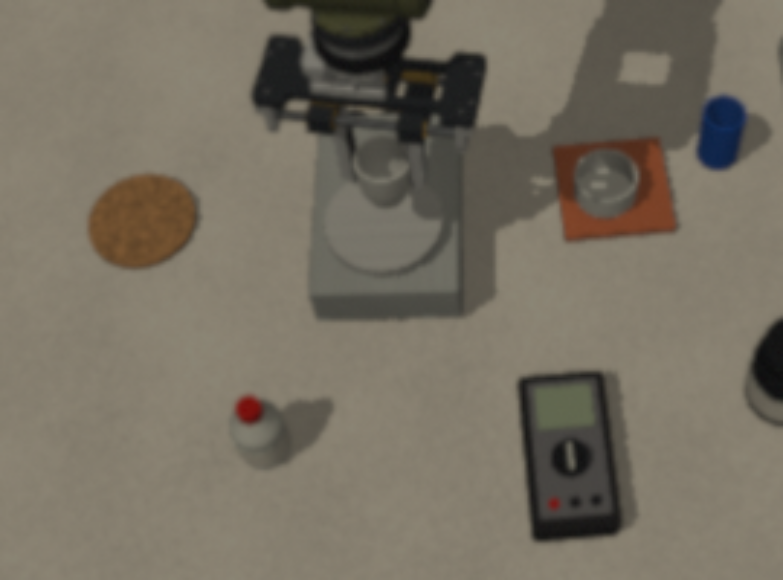

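The crucible hangs upright between the pads: (255,235) in the wrist view, (385,165) in the scene crop. Next is the mat.

Request:
drive_tool([
  {"delta_pos": [-5, -15, 0], "yaw": 0, "hand": 30},
  {"delta_pos": [-10, -26, 0], "yaw": 0, "hand": 30},
  {"delta_pos": [-12, -32, 0], "yaw": 0, "hand": 30},
  {"delta_pos": [-12, -32, 0], "yaw": 0, "hand": 30},
  {"delta_pos": [-12, -32, 0], "yaw": 0, "hand": 30},
])

```text
clock: 4.3
eef_pos: [519.9, -246.6, 170.9]
eef_rot: [3.141, -0.001, 2.854]
wrist_force: [0.2, -0.9, 0.2]
finger_gap: 48.6
```

Request:
drive_tool([
  {"delta_pos": [-12, -32, 0], "yaw": 0, "hand": 30},
  {"delta_pos": [-12, -32, 0], "yaw": 0, "hand": 30},
  {"delta_pos": [-12, -32, 0], "yaw": 0, "hand": 30},
  {"delta_pos": [-8, -20, -20], "yaw": 0, "hand": 30},
  {"delta_pos": [0, 0, -20], "yaw": 0, "hand": 30},
])

```text
clock: 4.72
eef_pos: [475.2, -365.3, 131.1]
eef_rot: [-3.14, 0.001, 2.85]
wrist_force: [0.4, -0.9, -1.2]
finger_gap: 48.1
```

Request:
drive_tool([
  {"delta_pos": [0, 0, -25], "yaw": 0, "hand": 30},
  {"delta_pos": [0, 0, -20], "yaw": 0, "hand": 30},
  {"delta_pos": [0, 0, -15], "yaw": 0, "hand": 30},
  {"delta_pos": [0, 0, 0], "yaw": 0, "hand": 30},
  {"delta_pos": [0, 0, 0], "yaw": 0, "hand": 30},
])

```text
clock: 5.13
eef_pos: [476.5, -361.3, 70.9]
eef_rot: [3.141, -0.002, 2.854]
wrist_force: [-0.8, -0.1, -0.2]
finger_gap: 48.6
```

Request:
drive_tool([
  {"delta_pos": [0, 0, -12], "yaw": 0, "hand": 30},
  {"delta_pos": [0, 0, -8], "yaw": 0, "hand": 30},
  {"delta_pos": [0, 0, -3], "yaw": 0, "hand": 30},
  {"delta_pos": [0, 0, 0], "yaw": 0, "hand": 30},
  {"delta_pos": [0, 0, 0], "yaw": 0, "hand": 30},
])

```text
clock: 5.55
eef_pos: [476.9, -361.6, 48.5]
eef_rot: [3.142, -0.0, 2.854]
wrist_force: [-0.2, -1.1, -0.6]
finger_gap: 48.3
```

Request:
drive_tool([
  {"delta_pos": [0, 0, -1], "yaw": 0, "hand": 30},
  {"delta_pos": [0, 0, -1], "yaw": 0, "hand": 30},
  {"delta_pos": [0, 0, 0], "yaw": 0, "hand": 30},
  {"delta_pos": [0, 0, 0], "yaw": 0, "hand": 30},
])

```text
clock: 5.88
eef_pos: [476.8, -361.7, 46.6]
eef_rot: [-3.142, 0.0, 2.854]
wrist_force: [0.5, -0.3, -1.4]
finger_gap: 48.1
```

Request:
drive_tool([
  {"delta_pos": [0, 0, -1], "yaw": 0, "hand": 30},
  {"delta_pos": [0, 0, 0], "yaw": 0, "hand": 30},
  {"delta_pos": [0, 0, 0], "yaw": 0, "hand": 30},
])

```text
clock: 6.13
eef_pos: [477.0, -361.9, 45.9]
eef_rot: [-3.141, 0.001, 2.854]
wrist_force: [-0.7, -0.4, 3.4]
finger_gap: 48.7
```

Request:
drive_tool([
  {"delta_pos": [0, 0, -1], "yaw": 0, "hand": 30},
  {"delta_pos": [0, 0, 0], "yaw": 0, "hand": 30},
  {"delta_pos": [0, 0, 0], "yaw": 0, "hand": 30},
])

```text
clock: 6.38
eef_pos: [477.1, -362.3, 45.4]
eef_rot: [-3.14, 0.001, 2.854]
wrist_force: [-3.0, -1.8, 8.9]
finger_gap: 48.6
```

Contact: the force has reached 8.9 N. Opening.

Request:
drive_tool([
  {"delta_pos": [0, 0, 1], "yaw": 0, "hand": 52},
  {"delta_pos": [0, 0, 0], "yaw": 0, "hand": 60},
  {"delta_pos": [0, 0, 0], "yaw": 0, "hand": 75},
  {"delta_pos": [0, 0, 0], "yaw": 0, "hand": 94},
  {"delta_pos": [0, 0, 0], "yaw": 0, "hand": 94},
])

```text
clock: 6.8
eef_pos: [476.8, -361.5, 45.2]
eef_rot: [3.141, -0.0, 2.854]
wrist_force: [0.3, -1.1, 0.6]
finger_gap: 75.1
```

Request:
drive_tool([
  {"delta_pos": [0, 0, 15], "yaw": 0, "hand": 94},
  {"delta_pos": [0, 0, 25], "yaw": 0, "hand": 94},
  {"delta_pos": [0, 0, 40], "yaw": 0, "hand": 94},
  {"delta_pos": [0, 0, 40], "yaw": 0, "hand": 94},
  {"delta_pos": [0, 0, 40], "yaw": 0, "hand": 94},
])

```text
clock: 7.22
eef_pos: [476.5, -361.3, 207.0]
eef_rot: [3.141, -0.001, 2.854]
wrist_force: [0.9, 0.5, 0.1]
finger_gap: 93.9
```

```bash
python3 - <<'E'
from h import *
c,W,ok=cloud("wrist"); cv2.imwrite("pics/w3.png",c["frame"][:,:,::-1])
p=disc(W,(477,-362),62,4,50); print(fit(p),mec(p))
p=disc(W,(477,-362),8,3.5,80); print(mec(p))
E
```

```text
(array([ 477.2552942 , -363.37332741]), np.float64(23.13475630964571)) (array([ 477.6, -363.4]), 24.8)
(array([ 475.4, -362.8]), 55.1)
```

View pics/w3.png

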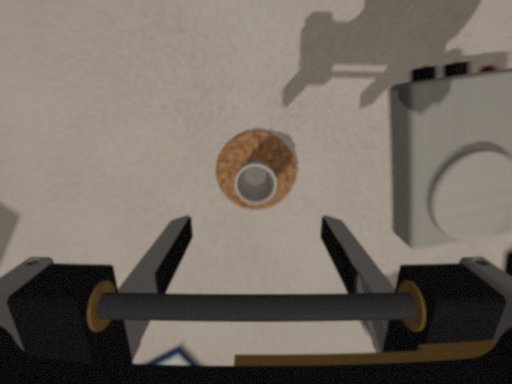

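The crucible stands upright in the middle of the mat, at (256,184) in the view. Now for the beaker.

Request:
drive_tool([
  {"delta_pos": [1, 20, 5], "yaw": 0, "hand": 94},
  {"delta_pos": [1.5, 38, 5], "yaw": 0, "hand": 94},
  {"delta_pos": [1.5, 38, 0], "yaw": 0, "hand": 94},
  {"delta_pos": [1.5, 38, 0], "yaw": 0, "hand": 94},
  {"delta_pos": [1.5, 38, 0], "yaw": 0, "hand": 94},
])

```text
clock: 7.68
eef_pos: [483.5, -188.0, 215.2]
eef_rot: [3.142, 0.0, 2.853]
wrist_force: [1.3, -0.1, 0.0]
finger_gap: 94.1
```

Request:
drive_tool([
  {"delta_pos": [1.5, 38, 0], "yaw": 0, "hand": 94},
  {"delta_pos": [1.5, 38, 0], "yaw": 0, "hand": 94},
  {"delta_pos": [1.5, 38, 0], "yaw": 0, "hand": 94},
  {"delta_pos": [1.5, 38, 0], "yaw": 0, "hand": 94},
  {"delta_pos": [1.5, 38, 0], "yaw": 0, "hand": 94},
])

```text
clock: 8.1
eef_pos: [491.0, 2.2, 215.3]
eef_rot: [3.142, 0.0, 2.854]
wrist_force: [0.7, 0.0, 0.7]
finger_gap: 93.8
```

Request:
drive_tool([
  {"delta_pos": [1.5, 38, 0], "yaw": 0, "hand": 94},
  {"delta_pos": [1.5, 38, 0], "yaw": 0, "hand": 94},
  {"delta_pos": [1.5, 38, 0], "yaw": 0, "hand": 94},
  {"delta_pos": [1.5, 38, 0], "yaw": 0, "hand": 94},
  {"delta_pos": [1.5, 38, 0], "yaw": 0, "hand": 94},
])

```text
clock: 8.52
eef_pos: [498.4, 192.4, 215.3]
eef_rot: [3.142, 0.0, 2.854]
wrist_force: [1.0, 0.3, 0.4]
finger_gap: 94.1
```

Request:
drive_tool([
  {"delta_pos": [1.5, 38, 0], "yaw": 0, "hand": 94},
  {"delta_pos": [1.5, 38, 0], "yaw": 0, "hand": 94},
  {"delta_pos": [1.5, 38, 0], "yaw": 0, "hand": 94},
  {"delta_pos": [1.5, 38, 0], "yaw": 0, "hand": 94},
  {"delta_pos": [1, 20, 0], "yaw": 0, "hand": 94},
])

```text
clock: 8.93
eef_pos: [505.0, 365.9, 214.7]
eef_rot: [3.141, -0.0, 2.856]
wrist_force: [0.4, -0.8, 0.1]
finger_gap: 94.2
```

```bash
python3 - <<'E'
from h import *
print(manip.read_state()["eef_pos"],manip.read_state()["joints"])
c,W,ok=cloud("wrist"); cv2.imwrite("pics/w4.png",c["frame"][:,:,::-1])
p=disc(W,(506,372),136,4,45); print(fit(p),mec(p))
p=disc(W,(513,380),64,3.5,80); print(mec(p))
print(manip.read_state()["eef_pos"])
E
```

```text
[505.02276174 365.92237463 214.72636452] [ 5.68124341e-01  4.71566975e-01  1.30330007e+00  4.49862969e-04
  1.36695235e+00 -7.17057998e-01]
(array([504.85390406, 374.01728941]), np.float64(20.409598186461107)) (array([505.1, 374.1]), 22.0)
(array([513.1, 381.3]), 55.9)
[504.82417625 367.53314497 214.38808732]
```

View pics/w4.png

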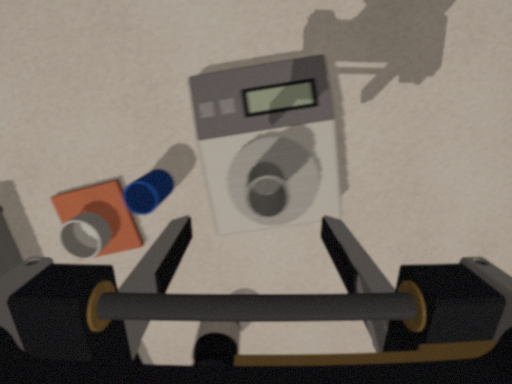

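The beaker is at (267,195) in the view, rim centre (505.2,373.6). The pan's centre is (513.2,381). Descending on it.

Request:
drive_tool([
  {"delta_pos": [0.4, 6, 0], "yaw": 0, "hand": 94},
  {"delta_pos": [0, 0, -30], "yaw": 0, "hand": 94},
  {"delta_pos": [0, 0, -30], "yaw": 0, "hand": 94},
  {"delta_pos": [0, 0, -30], "yaw": 0, "hand": 94},
  {"delta_pos": [0, 0, -15], "yaw": 0, "hand": 94},
])

```text
clock: 9.4
eef_pos: [505.3, 366.8, 106.7]
eef_rot: [-3.138, -0.003, 2.853]
wrist_force: [-0.7, -0.0, -0.5]
finger_gap: 94.1
```

Request:
drive_tool([
  {"delta_pos": [0, 0, 0], "yaw": 0, "hand": 70},
  {"delta_pos": [0, 0, 0], "yaw": 0, "hand": 60},
  {"delta_pos": [0, 0, 0], "yaw": 0, "hand": 50},
  {"delta_pos": [0, 0, 0], "yaw": 0, "hand": 47},
  {"delta_pos": [0, 0, 0], "yaw": 0, "hand": 35},
], squeeze=10)

```text
clock: 9.82
eef_pos: [506.7, 368.5, 111.9]
eef_rot: [3.14, 0.001, 2.854]
wrist_force: [0.3, 0.0, 0.1]
finger_gap: 63.6
```

Request:
drive_tool([
  {"delta_pos": [0, 0, 0], "yaw": 0, "hand": 25},
  {"delta_pos": [0, 0, 0], "yaw": 0, "hand": 25},
  {"delta_pos": [0, 0, 0], "yaw": 0, "hand": 25},
  {"delta_pos": [0, 0, 0], "yaw": 0, "hand": 25},
  {"delta_pos": [0, 0, 0], "yaw": 0, "hand": 25},
])

```text
clock: 10.23
eef_pos: [506.3, 368.5, 110.8]
eef_rot: [3.141, 0.0, 2.854]
wrist_force: [0.2, -0.0, 4.0]
finger_gap: 43.8
```

Request:
drive_tool([
  {"delta_pos": [0, 0, 0], "yaw": 0, "hand": 25},
  {"delta_pos": [0, 0, 4], "yaw": 0, "hand": 25},
  {"delta_pos": [0, 0, 10], "yaw": 0, "hand": 25},
  {"delta_pos": [0, 0, 20], "yaw": 0, "hand": 25},
  {"delta_pos": [0, 0, 20], "yaw": 0, "hand": 25},
])

```text
clock: 10.65
eef_pos: [505.9, 368.1, 165.1]
eef_rot: [-3.14, -0.001, 2.854]
wrist_force: [0.6, -0.4, -0.4]
finger_gap: 43.7
```

```bash
python3 - <<'E'
from h import *
print(manip.read_state()["eef_pos"],manip.read_state()["finger_gap"])
c,W,ok=cloud("wrist"); cv2.imwrite("pics/w5.png",c["frame"][:,:,::-1])
E
```

```text
[505.89962194 368.12797197 165.13374365] 43.71236227079206
```

View pics/w5.png

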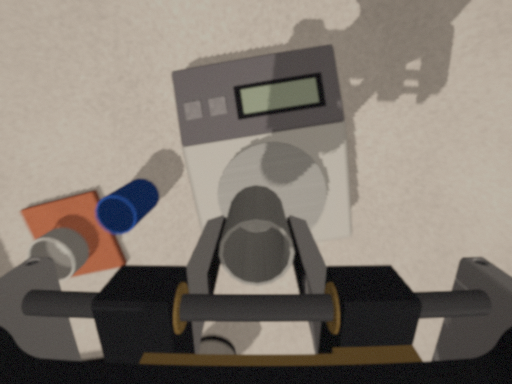

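The beaker hangs upright between the pads at (255,245). The blue look-alike is untouched. Carrying it to the hotplate.

Request:
drive_tool([
  {"delta_pos": [2, -12, 5], "yaw": 0, "hand": 25},
  {"delta_pos": [3, -25, 5], "yaw": 0, "hand": 25},
  {"delta_pos": [4, -32, 0], "yaw": 0, "hand": 25},
  {"delta_pos": [4, -34, 0], "yaw": 0, "hand": 25},
  {"delta_pos": [4, -34, 0], "yaw": 0, "hand": 25},
])

```text
clock: 11.12
eef_pos: [522.7, 229.1, 173.8]
eef_rot: [-3.141, -0.001, 2.854]
wrist_force: [0.6, 0.1, -1.1]
finger_gap: 43.7
```

Request:
drive_tool([
  {"delta_pos": [4, -34, 0], "yaw": 0, "hand": 25},
  {"delta_pos": [4, -34, 0], "yaw": 0, "hand": 25},
  {"delta_pos": [4, -34, 0], "yaw": 0, "hand": 25},
  {"delta_pos": [4, -34, 0], "yaw": 0, "hand": 25},
  {"delta_pos": [4, -34, 0], "yaw": 0, "hand": 25},
])

```text
clock: 11.53
eef_pos: [542.4, 58.9, 173.9]
eef_rot: [-3.141, -0.001, 2.854]
wrist_force: [-0.1, 0.5, -0.4]
finger_gap: 43.6
```

Request:
drive_tool([
  {"delta_pos": [4, -34, 0], "yaw": 0, "hand": 25},
  {"delta_pos": [4, -34, 0], "yaw": 0, "hand": 25},
  {"delta_pos": [4, -34, 0], "yaw": 0, "hand": 25},
  {"delta_pos": [4, -34, 0], "yaw": 0, "hand": 25},
  {"delta_pos": [4, -32, 0], "yaw": 0, "hand": 25},
])

```text
clock: 11.95
eef_pos: [562.3, -109.2, 173.8]
eef_rot: [-3.141, -0.001, 2.853]
wrist_force: [-0.5, -0.3, -1.3]
finger_gap: 44.2
```

Request:
drive_tool([
  {"delta_pos": [1, -12, 0], "yaw": 0, "hand": 25},
  {"delta_pos": [0, 0, 0], "yaw": 0, "hand": 25},
  {"delta_pos": [0, 0, 0], "yaw": 0, "hand": 25},
])

```text
clock: 12.2
eef_pos: [563.6, -118.8, 173.9]
eef_rot: [3.141, -0.001, 2.853]
wrist_force: [-0.0, -0.5, -0.3]
finger_gap: 43.4
```

```bash
python3 - <<'E'
from h import *
for n in ("scene","wrist","top"):
    c,W,ok=cloud(n)
    p=disc(W,(563,-118),198.5,3.5,24); print(n,len(p)); 
    if len(p)>5: print(fit(p),mec(p))
E
```

```text
scene 46
(array([ 562.04099892, -119.18749084]), np.float64(20.81427023298825)) (array([ 562.6, -118.1]), 23.1)
wrist 1256
(array([ 559.72134547, -118.15167757]), np.float64(20.337104420743717)) (array([ 561.7, -118.1]), 23.9)
top 4
```

Request:
drive_tool([
  {"delta_pos": [0, 0, -15], "yaw": 0, "hand": 25},
  {"delta_pos": [0, 0, -15], "yaw": 0, "hand": 25},
  {"delta_pos": [0, 0, -10], "yaw": 0, "hand": 25},
  {"delta_pos": [0, 0, -4], "yaw": 0, "hand": 25},
  {"delta_pos": [0, 0, 0], "yaw": 0, "hand": 25},
])

```text
clock: 12.77
eef_pos: [563.9, -118.0, 129.7]
eef_rot: [-3.142, -0.002, 2.855]
wrist_force: [-0.2, -0.3, -1.2]
finger_gap: 43.6
```

Request:
drive_tool([
  {"delta_pos": [0, 0, -1], "yaw": 0, "hand": 25},
  {"delta_pos": [0, 0, 0], "yaw": 0, "hand": 25},
  {"delta_pos": [0, 0, 0], "yaw": 0, "hand": 25},
])

```text
clock: 13.02
eef_pos: [564.5, -118.6, 130.1]
eef_rot: [3.142, 0.001, 2.854]
wrist_force: [0.2, 0.5, -0.5]
finger_gap: 43.7
```

Well centred. Lowering 1 mm at a time to contact.

Request:
drive_tool([
  {"delta_pos": [0, 0, -1], "yaw": 0, "hand": 25},
  {"delta_pos": [0, 0, -1], "yaw": 0, "hand": 25},
  {"delta_pos": [0, 0, 0], "yaw": 0, "hand": 25},
  {"delta_pos": [0, 0, 0], "yaw": 0, "hand": 25},
])

```text
clock: 13.35
eef_pos: [564.2, -118.7, 127.5]
eef_rot: [3.142, -0.0, 2.854]
wrist_force: [-0.1, -0.1, -0.4]
finger_gap: 43.6
```

Request:
drive_tool([
  {"delta_pos": [0, 0, -1], "yaw": 0, "hand": 25},
  {"delta_pos": [0, 0, 0], "yaw": 0, "hand": 25},
  {"delta_pos": [0, 0, 0], "yaw": 0, "hand": 25},
])

```text
clock: 13.6
eef_pos: [564.4, -118.7, 126.8]
eef_rot: [3.142, 0.001, 2.854]
wrist_force: [-0.2, 0.5, 3.4]
finger_gap: 43.9
```

Request:
drive_tool([
  {"delta_pos": [0, 0, -1], "yaw": 0, "hand": 25},
  {"delta_pos": [0, 0, 0], "yaw": 0, "hand": 25},
  {"delta_pos": [0, 0, 0], "yaw": 0, "hand": 25},
])

```text
clock: 13.85
eef_pos: [564.6, -118.8, 126.5]
eef_rot: [-3.142, 0.002, 2.854]
wrist_force: [-2.2, 0.6, 9.7]
finger_gap: 43.7
```

Request:
drive_tool([
  {"delta_pos": [0, 0, 1], "yaw": 0, "hand": 47},
  {"delta_pos": [0, 0, 0], "yaw": 0, "hand": 55},
  {"delta_pos": [0, 0, 0], "yaw": 0, "hand": 70},
  {"delta_pos": [0, 0, 0], "yaw": 0, "hand": 90},
  {"delta_pos": [0, 0, 0], "yaw": 0, "hand": 94},
])

```text
clock: 14.27
eef_pos: [564.1, -118.6, 126.2]
eef_rot: [3.142, -0.0, 2.854]
wrist_force: [0.2, -0.5, -0.4]
finger_gap: 70.2
```

Request:
drive_tool([
  {"delta_pos": [0, 0, 15], "yaw": 0, "hand": 94},
  {"delta_pos": [0, 0, 25], "yaw": 0, "hand": 94},
  {"delta_pos": [0, 0, 30], "yaw": 0, "hand": 94},
  {"delta_pos": [0, 0, 30], "yaw": 0, "hand": 94},
  {"delta_pos": [0, 0, 0], "yaw": 0, "hand": 94},
])

```text
clock: 14.68
eef_pos: [565.8, -119.1, 232.4]
eef_rot: [3.141, 0.008, 2.854]
wrist_force: [0.9, 0.4, 1.0]
finger_gap: 93.8
```

```bash
python3 - <<'E'
from h import *
c,W,ok=cloud("wrist"); cv2.imwrite("pics/w6.png",c["frame"][:,:,::-1])
p=disc(W,(562,-119),152,4,45); print(fit(p),mec(p))
p=disc(W,(522,98),46,4,50); print(fit(p),mec(p))
E
```

```text
(array([ 560.72811614, -118.60481666]), np.float64(20.445920044154064)) (array([ 560.9, -118.8]), 22.0)
(array([521.59897055,  97.35698719]), np.float64(29.28148831082067)) (array([522. ,  97.9]), 31.8)
```

View pics/w6.png

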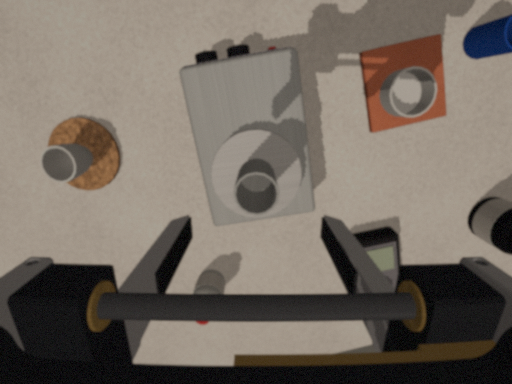

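The beaker stands upright mid-plate at (256,193), measured at (561,-118.7). On to the dish on the tile.

Request:
drive_tool([
  {"delta_pos": [-4, 25, 0], "yaw": 0, "hand": 94},
  {"delta_pos": [-7, 35, 0], "yaw": 0, "hand": 94},
  {"delta_pos": [-7, 35, 0], "yaw": 0, "hand": 94},
  {"delta_pos": [-7, 35, 0], "yaw": 0, "hand": 94},
  {"delta_pos": [-7, 35, 0], "yaw": 0, "hand": 94},
])

```text
clock: 15.15
eef_pos: [531.2, 47.8, 225.2]
eef_rot: [-3.141, -0.002, 2.853]
wrist_force: [0.2, 0.1, -0.4]
finger_gap: 94.2
```

Request:
drive_tool([
  {"delta_pos": [-7, 35, 0], "yaw": 0, "hand": 94},
  {"delta_pos": [-3, 17, 0], "yaw": 0, "hand": 94},
  {"delta_pos": [0, 0, -20], "yaw": 0, "hand": 94},
  {"delta_pos": [0, 0, 0], "yaw": 0, "hand": 94},
  {"delta_pos": [0, 0, 0], "yaw": 0, "hand": 94},
])

```text
clock: 15.57
eef_pos: [521.6, 98.2, 205.2]
eef_rot: [-3.14, -0.003, 2.854]
wrist_force: [0.3, 0.2, -0.5]
finger_gap: 94.0
```

```bash
python3 - <<'E'
from h import *
c,W,ok=cloud("wrist"); cv2.imwrite("pics/w7.png",c["frame"][:,:,::-1])
p=disc(W,(522,98),46,4,50); print(fit(p),mec(p)); print(manip.read_state()["eef_pos"])
p=disc(W,(513,107),12,3,90);print(mec(p),cv2.minAreaRect(p.astype(np.float32)))
E
```

```text
(array([521.46221805,  98.76889236]), np.float64(29.200801985101567)) (array([521.8,  98.8]), 30.9)
[522.07716557  97.9513885  206.07575273]
(array([512.4, 108.6]), 75.9) ((512.5338134765625, 108.58848571777344), (108.76498413085938, 110.54219818115234), 87.37863159179688)
```

Request:
drive_tool([
  {"delta_pos": [0, 0.5, -38], "yaw": 0, "hand": 94},
  {"delta_pos": [0, 0, -38], "yaw": 0, "hand": 94},
  {"delta_pos": [0, 0, -35], "yaw": 0, "hand": 94},
  {"delta_pos": [0, 0, -25], "yaw": 0, "hand": 94},
  {"delta_pos": [0, 0, -15], "yaw": 0, "hand": 94},
])

```text
clock: 16.03
eef_pos: [521.4, 97.9, 52.9]
eef_rot: [-3.14, -0.003, 2.852]
wrist_force: [-0.2, -0.0, 0.1]
finger_gap: 94.0
```

Request:
drive_tool([
  {"delta_pos": [0, 0, -10], "yaw": 0, "hand": 94},
  {"delta_pos": [0, 0, -6], "yaw": 0, "hand": 94},
  {"delta_pos": [0, 0, 0], "yaw": 0, "hand": 94},
  {"delta_pos": [0, 0, 0], "yaw": 0, "hand": 94},
])

```text
clock: 16.37
eef_pos: [522.8, 98.7, 40.3]
eef_rot: [3.141, 0.001, 2.853]
wrist_force: [0.2, -0.3, 0.0]
finger_gap: 94.0
```

Request:
drive_tool([
  {"delta_pos": [0, 0, -4], "yaw": 0, "hand": 80},
  {"delta_pos": [0, 0, 0], "yaw": 0, "hand": 70},
  {"delta_pos": [0, 0, 0], "yaw": 0, "hand": 66},
  {"delta_pos": [0, 0, 0], "yaw": 0, "hand": 64},
  {"delta_pos": [0, 0, 0], "yaw": 0, "hand": 50},
], squeeze=10)

```text
clock: 16.78
eef_pos: [522.3, 98.9, 35.7]
eef_rot: [3.141, 0.0, 2.854]
wrist_force: [0.2, 0.4, -0.3]
finger_gap: 64.3
```

Request:
drive_tool([
  {"delta_pos": [0, 0, 0], "yaw": 0, "hand": 45},
  {"delta_pos": [0, 0, 0], "yaw": 0, "hand": 45},
  {"delta_pos": [0, 0, 0], "yaw": 0, "hand": 45},
  {"delta_pos": [0, 0, 0], "yaw": 0, "hand": 45},
  {"delta_pos": [0, 0, 0], "yaw": 0, "hand": 45},
])

```text
clock: 17.2
eef_pos: [522.3, 98.9, 35.7]
eef_rot: [3.141, 0.0, 2.854]
wrist_force: [-0.8, 0.1, 5.0]
finger_gap: 61.9
```

Request:
drive_tool([
  {"delta_pos": [0, 0, 4], "yaw": 0, "hand": 45},
  {"delta_pos": [0, 0, 12], "yaw": 0, "hand": 45},
  {"delta_pos": [0, 0, 25], "yaw": 0, "hand": 45},
  {"delta_pos": [0, 0, 30], "yaw": 0, "hand": 45},
  {"delta_pos": [0, 0, 30], "yaw": 0, "hand": 45},
])

```text
clock: 17.62
eef_pos: [521.8, 98.8, 138.1]
eef_rot: [-3.141, -0.001, 2.854]
wrist_force: [1.1, -0.4, -1.4]
finger_gap: 62.0
```

Request:
drive_tool([
  {"delta_pos": [0, 0, 15], "yaw": 0, "hand": 45},
  {"delta_pos": [0, 0, 0], "yaw": 0, "hand": 45},
])

```text
clock: 17.78
eef_pos: [523.6, 99.0, 155.8]
eef_rot: [3.139, 0.006, 2.854]
wrist_force: [0.2, 0.8, -0.3]
finger_gap: 62.1
```

```bash
python3 - <<'E'
from h import *
s=manip.read_state();print(s["eef_pos"],s["finger_gap"])
c,W,ok=cloud("wrist"); cv2.imwrite("pics/w8.png",c["frame"][:,:,::-1])
E
```

```text
[523.56301042  99.04613862 155.75423003] 62.07466724113925
```

View pics/w8.png

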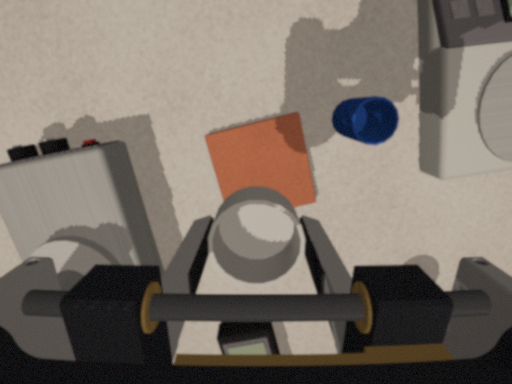

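The dish is held level between the pads at (255,235), and the tile is empty. Next is the balance.

Request:
drive_tool([
  {"delta_pos": [0, 12, 0], "yaw": 0, "hand": 45},
  {"delta_pos": [-1, 25, 0], "yaw": 0, "hand": 45},
  {"delta_pos": [-1, 34, 0], "yaw": 0, "hand": 45},
  {"delta_pos": [-1, 34, 0], "yaw": 0, "hand": 45},
  {"delta_pos": [-1, 34, 0], "yaw": 0, "hand": 45},
])

```text
clock: 18.25
eef_pos: [517.1, 239.8, 149.8]
eef_rot: [-3.14, -0.002, 2.853]
wrist_force: [0.9, -0.0, -1.3]
finger_gap: 61.9
```

Request:
drive_tool([
  {"delta_pos": [-1, 34, 0], "yaw": 0, "hand": 45},
  {"delta_pos": [-1, 34, 0], "yaw": 0, "hand": 45},
  {"delta_pos": [-1, 34, 0], "yaw": 0, "hand": 45},
  {"delta_pos": [-1, 28, 0], "yaw": 0, "hand": 45},
  {"delta_pos": [0, 13, 0], "yaw": 0, "hand": 45},
])

```text
clock: 18.67
eef_pos: [512.3, 384.5, 149.2]
eef_rot: [-3.14, -0.002, 2.856]
wrist_force: [-0.3, -0.2, -1.0]
finger_gap: 62.0
```

Request:
drive_tool([
  {"delta_pos": [0, 0, 0], "yaw": 0, "hand": 45},
  {"delta_pos": [0, 0, -15], "yaw": 0, "hand": 45},
  {"delta_pos": [0, 0, -20], "yaw": 0, "hand": 45},
  {"delta_pos": [0, 0, -10], "yaw": 0, "hand": 45},
  {"delta_pos": [0, 0, 0], "yaw": 0, "hand": 45},
])

```text
clock: 19.08
eef_pos: [512.9, 379.8, 103.0]
eef_rot: [-3.137, -0.004, 2.853]
wrist_force: [0.2, -0.6, -0.5]
finger_gap: 62.3
```

Request:
drive_tool([
  {"delta_pos": [0, 0, -8], "yaw": 0, "hand": 45},
  {"delta_pos": [0, 0, -4], "yaw": 0, "hand": 45},
  {"delta_pos": [0, 0, 0], "yaw": 0, "hand": 45},
  {"delta_pos": [0, 0, 0], "yaw": 0, "hand": 45},
])

```text
clock: 19.42
eef_pos: [514.3, 380.9, 94.8]
eef_rot: [3.141, 0.0, 2.854]
wrist_force: [0.1, -0.1, -0.8]
finger_gap: 62.0
```

Request:
drive_tool([
  {"delta_pos": [0, 0, -1], "yaw": 0, "hand": 45},
  {"delta_pos": [0, 0, 0], "yaw": 0, "hand": 45},
  {"delta_pos": [0, 0, 0], "yaw": 0, "hand": 45},
])

```text
clock: 19.67
eef_pos: [514.3, 380.9, 93.8]
eef_rot: [3.141, 0.0, 2.854]
wrist_force: [0.6, 0.9, -1.8]
finger_gap: 61.9
```

Request:
drive_tool([
  {"delta_pos": [0, 0, -3], "yaw": 0, "hand": 45},
  {"delta_pos": [0, 0, -1], "yaw": 0, "hand": 45},
  {"delta_pos": [0, 0, 0], "yaw": 0, "hand": 45},
  {"delta_pos": [0, 0, 0], "yaw": 0, "hand": 45},
])

```text
clock: 20.0
eef_pos: [514.2, 380.8, 89.3]
eef_rot: [-3.141, -0.0, 2.854]
wrist_force: [0.4, 0.1, -0.9]
finger_gap: 62.4
```

Request:
drive_tool([
  {"delta_pos": [0, 0, -1], "yaw": 0, "hand": 45},
  {"delta_pos": [0, 0, 0], "yaw": 0, "hand": 45},
  {"delta_pos": [0, 0, 0], "yaw": 0, "hand": 45},
])

```text
clock: 20.25
eef_pos: [514.2, 380.9, 88.4]
eef_rot: [-3.142, -0.0, 2.854]
wrist_force: [0.2, -0.5, -0.1]
finger_gap: 62.3
```

Request:
drive_tool([
  {"delta_pos": [0, 0, -1], "yaw": 0, "hand": 45},
  {"delta_pos": [0, 0, 0], "yaw": 0, "hand": 45},
  {"delta_pos": [0, 0, 0], "yaw": 0, "hand": 45},
])

```text
clock: 20.5
eef_pos: [514.3, 381.0, 87.7]
eef_rot: [3.141, 0.0, 2.854]
wrist_force: [-0.9, -1.3, 2.0]
finger_gap: 62.1
```

Request:
drive_tool([
  {"delta_pos": [0, 0, -0.5], "yaw": 0, "hand": 45},
  {"delta_pos": [0, 0, 0], "yaw": 0, "hand": 45},
  {"delta_pos": [0, 0, 0], "yaw": 0, "hand": 45},
])

```text
clock: 20.75
eef_pos: [514.3, 381.0, 87.7]
eef_rot: [3.141, 0.0, 2.854]
wrist_force: [-2.3, -1.7, 7.1]
finger_gap: 62.0
```

Request:
drive_tool([
  {"delta_pos": [0, 0, 0.5], "yaw": 0, "hand": 65},
  {"delta_pos": [0, 0, 0], "yaw": 0, "hand": 72},
  {"delta_pos": [0, 0, 0], "yaw": 0, "hand": 85},
  {"delta_pos": [0, 0, 0], "yaw": 0, "hand": 94},
  {"delta_pos": [0, 0, 0], "yaw": 0, "hand": 94},
])

```text
clock: 21.17
eef_pos: [514.2, 380.8, 87.2]
eef_rot: [-3.141, -0.0, 2.854]
wrist_force: [0.3, 0.1, 0.4]
finger_gap: 88.2
```

Request:
drive_tool([
  {"delta_pos": [0, 0, 15], "yaw": 0, "hand": 94},
  {"delta_pos": [0, 0, 25], "yaw": 0, "hand": 94},
  {"delta_pos": [0, 0, 40], "yaw": 0, "hand": 94},
  {"delta_pos": [0, 0, 40], "yaw": 0, "hand": 94},
  {"delta_pos": [0, 0, 0], "yaw": 0, "hand": 94},
])

```text
clock: 21.58
eef_pos: [516.1, 382.1, 216.1]
eef_rot: [3.133, 0.008, 2.854]
wrist_force: [0.9, -0.2, 1.2]
finger_gap: 93.8
```

```bash
python3 - <<'E'
from h import *
s=manip.read_state();print(s["eef_pos"],s["finger_gap"])
c,W,ok=cloud("wrist"); cv2.imwrite("pics/w9.png",c["frame"][:,:,::-1])
p=disc(W,(513,381),98,4,50); print(fit(p),mec(p))
E
```

```text
[516.07743294 382.11928994 216.08724098] 93.80404117297483
(array([513.25979487, 380.2966401 ]), np.float64(29.153188630424502)) (array([513.8, 380.2]), 31.0)
```

View pics/w9.png

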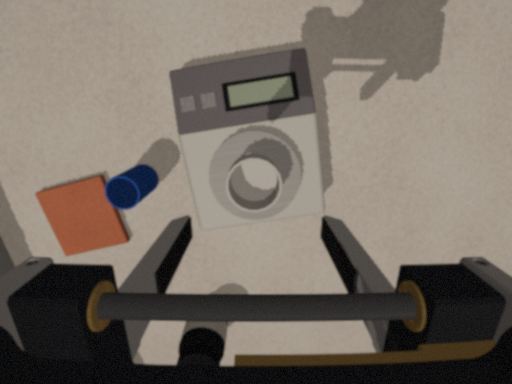

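The dish stands centred on the pan at (255,183), measured at (513.5,380.2). Back to the mat for the crucible.

Request:
drive_tool([
  {"delta_pos": [0, -20, 3], "yaw": 0, "hand": 94},
  {"delta_pos": [-2, -38, 3], "yaw": 0, "hand": 94},
  {"delta_pos": [-2, -38, 0], "yaw": 0, "hand": 94},
  {"delta_pos": [-2, -38, 0], "yaw": 0, "hand": 94},
  {"delta_pos": [-2, -38, 0], "yaw": 0, "hand": 94},
])

```text
clock: 22.05
eef_pos: [505.4, 207.2, 212.3]
eef_rot: [-3.141, -0.001, 2.854]
wrist_force: [0.7, -0.8, 0.1]
finger_gap: 94.3
```

Request:
drive_tool([
  {"delta_pos": [-2, -38, 0], "yaw": 0, "hand": 94},
  {"delta_pos": [-2, -38, 0], "yaw": 0, "hand": 94},
  {"delta_pos": [-2, -38, 0], "yaw": 0, "hand": 94},
  {"delta_pos": [-2, -38, 0], "yaw": 0, "hand": 94},
  {"delta_pos": [-2, -38, 0], "yaw": 0, "hand": 94},
])

```text
clock: 22.47
eef_pos: [495.4, 17.2, 212.5]
eef_rot: [-3.141, -0.001, 2.854]
wrist_force: [0.3, -0.7, -0.1]
finger_gap: 94.2
```

Request:
drive_tool([
  {"delta_pos": [-2, -38, 0], "yaw": 0, "hand": 94},
  {"delta_pos": [-2, -38, 0], "yaw": 0, "hand": 94},
  {"delta_pos": [-2, -38, 0], "yaw": 0, "hand": 94},
  {"delta_pos": [-2, -38, 0], "yaw": 0, "hand": 94},
  {"delta_pos": [-2, -38, 0], "yaw": 0, "hand": 94},
])

```text
clock: 22.88
eef_pos: [485.4, -172.9, 212.5]
eef_rot: [3.141, -0.001, 2.854]
wrist_force: [0.7, -0.3, 0.3]
finger_gap: 93.8
```

Request:
drive_tool([
  {"delta_pos": [-2, -38, 0], "yaw": 0, "hand": 94},
  {"delta_pos": [-2, -38, 0], "yaw": 0, "hand": 94},
  {"delta_pos": [-2, -38, 0], "yaw": 0, "hand": 94},
  {"delta_pos": [-2, -38, 0], "yaw": 0, "hand": 94},
  {"delta_pos": [0, -2, 0], "yaw": 0, "hand": 94},
])

```text
clock: 23.3
eef_pos: [476.8, -330.0, 211.7]
eef_rot: [-3.141, -0.002, 2.85]
wrist_force: [-1.0, 1.0, -0.6]
finger_gap: 94.2
```

Request:
drive_tool([
  {"delta_pos": [0, 0, -20], "yaw": 0, "hand": 94},
  {"delta_pos": [0, 0, 0], "yaw": 0, "hand": 94},
  {"delta_pos": [0, 0, 0], "yaw": 0, "hand": 94},
])

```text
clock: 23.55
eef_pos: [477.8, -324.5, 192.1]
eef_rot: [3.14, -0.003, 2.854]
wrist_force: [1.1, -0.0, 1.4]
finger_gap: 94.1
```

```bash
python3 - <<'E'
from h import *
c,W,ok=cloud("wrist")
p=disc(W,(477,-363),62,4,50); print(fit(p),mec(p)); print(manip.read_state()["eef_pos"])
E
```

```text
(array([ 477.25182362, -363.24677318]), np.float64(23.173974135778973)) (array([ 477.3, -363.5]), 24.9)
[ 478.18107861 -324.61443976  193.25702023]
```

Request:
drive_tool([
  {"delta_pos": [-0.5, -20, 0], "yaw": 0, "hand": 94},
  {"delta_pos": [-0.5, -18.7, 0], "yaw": 0, "hand": 94},
  {"delta_pos": [0, 0, 0], "yaw": 0, "hand": 94},
  {"delta_pos": [0, 0, -35], "yaw": 0, "hand": 94},
  {"delta_pos": [0, 0, -35], "yaw": 0, "hand": 94},
])

```text
clock: 24.02
eef_pos: [478.2, -363.9, 124.9]
eef_rot: [-3.14, 0.005, 2.854]
wrist_force: [0.5, -0.7, -0.5]
finger_gap: 93.6
```

Request:
drive_tool([
  {"delta_pos": [0, 0, -35], "yaw": 0, "hand": 94},
  {"delta_pos": [0, 0, -25], "yaw": 0, "hand": 94},
  {"delta_pos": [0, 0, -10], "yaw": 0, "hand": 94},
  {"delta_pos": [0, 0, 0], "yaw": 0, "hand": 94},
  {"delta_pos": [0, 0, 0], "yaw": 0, "hand": 94},
])

```text
clock: 24.43
eef_pos: [477.9, -363.8, 54.9]
eef_rot: [-3.141, 0.001, 2.854]
wrist_force: [0.1, -0.3, 0.3]
finger_gap: 94.0
```

Request:
drive_tool([
  {"delta_pos": [0, 0, -9], "yaw": 0, "hand": 75},
  {"delta_pos": [0, 0, 0], "yaw": 0, "hand": 62},
  {"delta_pos": [0, 0, 0], "yaw": 0, "hand": 55},
  {"delta_pos": [0, 0, 0], "yaw": 0, "hand": 52},
  {"delta_pos": [0, 0, 0], "yaw": 0, "hand": 40},
], squeeze=10)

```text
clock: 24.85
eef_pos: [477.4, -364.0, 45.0]
eef_rot: [-3.141, 0.001, 2.854]
wrist_force: [-0.0, 0.0, 0.1]
finger_gap: 64.1
```

Request:
drive_tool([
  {"delta_pos": [0, 0, 0], "yaw": 0, "hand": 30},
  {"delta_pos": [0, 0, 0], "yaw": 0, "hand": 30},
  {"delta_pos": [0, 0, 0], "yaw": 0, "hand": 30},
  {"delta_pos": [0, 0, 0], "yaw": 0, "hand": 30},
  {"delta_pos": [0, 0, 0], "yaw": 0, "hand": 30},
])

```text
clock: 25.27
eef_pos: [477.3, -363.9, 44.6]
eef_rot: [-3.141, 0.0, 2.854]
wrist_force: [-0.2, -0.1, 2.0]
finger_gap: 48.8
```

Request:
drive_tool([
  {"delta_pos": [0, 0, 0], "yaw": 0, "hand": 30},
  {"delta_pos": [0, 0, 4], "yaw": 0, "hand": 30},
  {"delta_pos": [0, 0, 12], "yaw": 0, "hand": 30},
  {"delta_pos": [0, 0, 25], "yaw": 0, "hand": 30},
  {"delta_pos": [0, 0, 30], "yaw": 0, "hand": 30},
])

```text
clock: 25.68
eef_pos: [476.6, -363.3, 115.7]
eef_rot: [3.14, -0.003, 2.854]
wrist_force: [1.2, -1.0, 0.0]
finger_gap: 48.5
```

Request:
drive_tool([
  {"delta_pos": [0, 0, 35], "yaw": 0, "hand": 30},
  {"delta_pos": [0, 0, 35], "yaw": 0, "hand": 30},
  {"delta_pos": [0, 0, 30], "yaw": 0, "hand": 30},
  {"delta_pos": [0, 0, 25], "yaw": 0, "hand": 30},
  {"delta_pos": [0, 0, 0], "yaw": 0, "hand": 30},
])

```text
clock: 26.1
eef_pos: [478.2, -364.7, 247.3]
eef_rot: [-3.138, 0.008, 2.854]
wrist_force: [1.0, -0.3, 0.0]
finger_gap: 48.5
```

```bash
python3 - <<'E'
from h import *
s=manip.read_state();print(s["eef_pos"],s["finger_gap"])
c,W,ok=cloud("wrist"); cv2.imwrite("pics/w10.png",c["frame"][:,:,::-1])
E
```

```text
[ 478.15019349 -364.65989033  247.2760743 ] 48.47693348118854
```

View pics/w10.png

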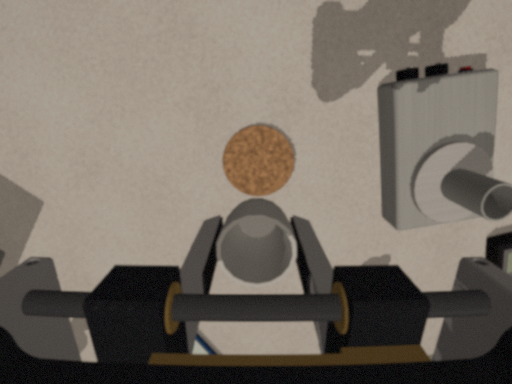

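The crucible is held upright at (257,240) and clear of the mat. On to the tile, passing above the beaker with more than 50 mm to spare.

Request:
drive_tool([
  {"delta_pos": [1, 12, 0], "yaw": 0, "hand": 30},
  {"delta_pos": [2, 25, 0], "yaw": 0, "hand": 30},
  {"delta_pos": [2.6, 35, 0], "yaw": 0, "hand": 30},
  {"delta_pos": [2.6, 35, 0], "yaw": 0, "hand": 30},
  {"delta_pos": [2.6, 35, 0], "yaw": 0, "hand": 30},
])

```text
clock: 26.57
eef_pos: [487.2, -219.4, 239.0]
eef_rot: [3.141, -0.003, 2.853]
wrist_force: [1.6, -0.5, 0.0]
finger_gap: 48.6
```

Request:
drive_tool([
  {"delta_pos": [2.6, 35, 0], "yaw": 0, "hand": 30},
  {"delta_pos": [2.6, 35, 0], "yaw": 0, "hand": 30},
  {"delta_pos": [2.6, 35, 0], "yaw": 0, "hand": 30},
  {"delta_pos": [2.6, 35, 0], "yaw": 0, "hand": 30},
  {"delta_pos": [2.6, 35, 0], "yaw": 0, "hand": 30},
])

```text
clock: 26.98
eef_pos: [499.9, -44.4, 239.2]
eef_rot: [-3.141, -0.002, 2.854]
wrist_force: [0.8, -0.7, 0.1]
finger_gap: 48.1
```

Request:
drive_tool([
  {"delta_pos": [2.6, 35, 0], "yaw": 0, "hand": 30},
  {"delta_pos": [2.6, 35, 0], "yaw": 0, "hand": 30},
  {"delta_pos": [2.6, 35, 0], "yaw": 0, "hand": 30},
  {"delta_pos": [2.6, 35, 0], "yaw": 0, "hand": 30},
  {"delta_pos": [1, 15, 0], "yaw": 0, "hand": 30},
])

```text
clock: 27.4
eef_pos: [511.1, 112.1, 239.1]
eef_rot: [-3.141, -0.002, 2.856]
wrist_force: [0.1, -0.6, -1.2]
finger_gap: 48.4
```

Request:
drive_tool([
  {"delta_pos": [0, 0, 0], "yaw": 0, "hand": 30},
  {"delta_pos": [0, 0, -25], "yaw": 0, "hand": 30},
  {"delta_pos": [0, 0, -30], "yaw": 0, "hand": 30},
  {"delta_pos": [0, 0, -30], "yaw": 0, "hand": 30},
  {"delta_pos": [0, 0, 0], "yaw": 0, "hand": 30},
])

```text
clock: 27.82
eef_pos: [509.2, 107.3, 149.7]
eef_rot: [-3.137, -0.009, 2.853]
wrist_force: [-0.4, 0.0, -1.8]
finger_gap: 48.7
```

Request:
drive_tool([
  {"delta_pos": [1.5, 0, -25], "yaw": 0, "hand": 30},
  {"delta_pos": [0, 0, -30], "yaw": 0, "hand": 30},
  {"delta_pos": [0, 0, -25], "yaw": 0, "hand": 30},
  {"delta_pos": [0, 0, -12], "yaw": 0, "hand": 30},
  {"delta_pos": [0, 0, 0], "yaw": 0, "hand": 30},
])

```text
clock: 28.23
eef_pos: [512.6, 107.6, 61.8]
eef_rot: [-3.14, -0.004, 2.853]
wrist_force: [0.4, 0.3, -0.4]
finger_gap: 48.7
```

Request:
drive_tool([
  {"delta_pos": [0, 0, 0], "yaw": 0, "hand": 30},
  {"delta_pos": [0, 0, 0], "yaw": 0, "hand": 30},
])

```text
clock: 28.4
eef_pos: [514.6, 108.1, 65.1]
eef_rot: [3.141, 0.002, 2.854]
wrist_force: [-0.3, -0.9, -0.3]
finger_gap: 48.3
```

Request:
drive_tool([
  {"delta_pos": [0, 0, -8], "yaw": 0, "hand": 30},
  {"delta_pos": [0, 0, -4], "yaw": 0, "hand": 30},
  {"delta_pos": [0, 0, 0], "yaw": 0, "hand": 30},
  {"delta_pos": [0, 0, 0], "yaw": 0, "hand": 30},
])

```text
clock: 28.73
eef_pos: [513.8, 108.2, 51.4]
eef_rot: [-3.141, -0.0, 2.854]
wrist_force: [-0.0, 0.1, 0.1]
finger_gap: 48.3
```

Request:
drive_tool([
  {"delta_pos": [0, 0, -1], "yaw": 0, "hand": 30},
  {"delta_pos": [0, 0, 0], "yaw": 0, "hand": 30},
  {"delta_pos": [0, 0, 0], "yaw": 0, "hand": 30},
])

```text
clock: 28.98
eef_pos: [514.0, 108.2, 50.5]
eef_rot: [3.142, 0.0, 2.854]
wrist_force: [-0.8, -0.4, -0.2]
finger_gap: 48.7
```

Request:
drive_tool([
  {"delta_pos": [0, 0, -1], "yaw": 0, "hand": 30},
  {"delta_pos": [0, 0, 0], "yaw": 0, "hand": 30},
  {"delta_pos": [0, 0, 0], "yaw": 0, "hand": 30},
])

```text
clock: 29.23
eef_pos: [513.9, 108.2, 49.4]
eef_rot: [3.142, -0.0, 2.854]
wrist_force: [0.5, 0.0, -0.4]
finger_gap: 48.2
```

Request:
drive_tool([
  {"delta_pos": [0, 0, -1], "yaw": 0, "hand": 30},
  {"delta_pos": [0, 0, 0], "yaw": 0, "hand": 30},
  {"delta_pos": [0, 0, 0], "yaw": 0, "hand": 30},
])

```text
clock: 29.48
eef_pos: [514.0, 108.2, 48.5]
eef_rot: [3.141, 0.0, 2.854]
wrist_force: [-0.6, 0.3, 1.8]
finger_gap: 48.4
```

Request:
drive_tool([
  {"delta_pos": [0, 0, -0.5], "yaw": 0, "hand": 30},
  {"delta_pos": [0, 0, 0], "yaw": 0, "hand": 30},
  {"delta_pos": [0, 0, 0], "yaw": 0, "hand": 30},
])

```text
clock: 29.73
eef_pos: [514.2, 108.3, 48.4]
eef_rot: [3.141, 0.001, 2.854]
wrist_force: [-0.1, 0.5, 5.3]
finger_gap: 48.6
```

Request:
drive_tool([
  {"delta_pos": [0, 0, 0.5], "yaw": 0, "hand": 52},
  {"delta_pos": [0, 0, 0], "yaw": 0, "hand": 60},
  {"delta_pos": [0, 0, 0], "yaw": 0, "hand": 75},
  {"delta_pos": [0, 0, 0], "yaw": 0, "hand": 94},
  {"delta_pos": [0, 0, 0], "yaw": 0, "hand": 94},
])

```text
clock: 30.15
eef_pos: [513.8, 108.1, 48.3]
eef_rot: [-3.141, -0.0, 2.854]
wrist_force: [-0.0, -0.9, -0.1]
finger_gap: 75.2
```

Request:
drive_tool([
  {"delta_pos": [0, 0, 15], "yaw": 0, "hand": 94},
  {"delta_pos": [0, 0, 25], "yaw": 0, "hand": 94},
  {"delta_pos": [0, 0, 40], "yaw": 0, "hand": 94},
  {"delta_pos": [0, 0, 40], "yaw": 0, "hand": 94},
  {"delta_pos": [0, 0, 35], "yaw": 0, "hand": 94},
])

```text
clock: 30.57
eef_pos: [513.8, 108.1, 205.9]
eef_rot: [3.141, 0.001, 2.854]
wrist_force: [0.4, -0.5, 1.2]
finger_gap: 94.2
```

Request:
drive_tool([
  {"delta_pos": [-25, 0, 25], "yaw": 0, "hand": 94},
  {"delta_pos": [-30, 0, 10], "yaw": 0, "hand": 94},
  {"delta_pos": [-30, 0, 0], "yaw": 0, "hand": 94},
  {"delta_pos": [-20, 0, 0], "yaw": 0, "hand": 94},
  {"delta_pos": [0, 0, 0], "yaw": 0, "hand": 94},
])

```text
clock: 30.98
eef_pos: [406.5, 108.2, 238.9]
eef_rot: [3.141, 0.001, 2.854]
wrist_force: [0.2, 0.3, 0.2]
finger_gap: 93.9
```

```bash
python3 - <<'E'
from h import *
s=manip.read_state();print(s["clock"],s["eef_pos"],s["finger_gap"],s["wrist_force"])
for n in ("wrist","scene","top"):
    c,W,ok=cloud(n)
    for nm,c0,z in (("cruc",(513,108),66),("dish",(513,381),98),("beak",(561,-119),152)):
        p=disc(W,c0,z,4,40)
        if len(p)>8: print(n,nm,fit(p)[0].round(1),mec(p))
    if n=="scene":cv2.imwrite("pics/s11.png",cv2.resize(c["frame"][90:300,60:440,::-1],None,fx=2.1,fy=2.1))
    for nm,(u,v) in (dict(jar=(183,147),bottle=(322,153),meter=(245,140)) if n=="top" else dict(jar=(352,225),bottle=(169,248),meter=(277,257)) if n=="scene" else {}).items(): print(n,nm,W[v,u].round(1))
E
```

```text
30.9833 [406.47167051 108.23752017 238.9414341 ] 93.94158653291058 [0.16955691 0.33923498 0.20427648]
wrist cruc [513.8 107.8] (array([514.2, 107.9]), 25.2)
wrist dish [512.7 378.9] (array([512.9, 379.7]), 31.8)
wrist beak [ 569.6 -100.3] (array([ 569.6, -100.6]), 5.7)
scene cruc [516.7 106.9] (array([516.1, 106.2]), 25.9)
scene dish [515.8 378.8] (array([515.9, 379. ]), 31.6)
scene beak [ 563.3 -119.5] (array([ 563., -120.]), 23.0)
scene jar [768.3 211.7  87.8]
scene bottle [ 752.9 -246.4   71.1]
scene meter [807.5  16.2  48.5]
top cruc [513.4 108.8] (array([513.5, 108.9]), 24.8)
top dish [512.6 379.3] (array([512.2, 379.6]), 31.8)
top beak [ 560.6 -117.5] (array([ 560.5, -117.6]), 21.8)
top jar [741.3 215.1  92.6]
top bottle [ 725.9 -242.4   69. ]
top meter [781.3  13.9  36. ]
```

View pics/s11.png

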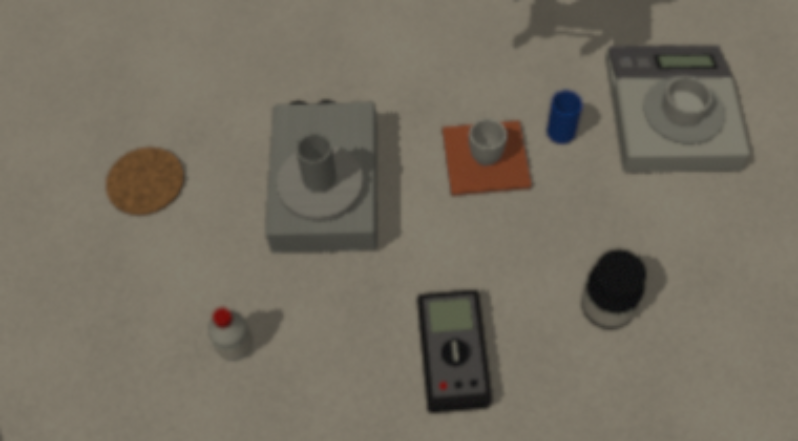

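The beaker is on the hotplate (316,165), the crucible on the tile (487,143) and the dish on the balance pan (688,105). All three are upright and centred, the mat is empty, and the bystanders are unmoved. The arm is clear, so I'll hand in.

```bash
python3 -c "
from cell import manip
print(manip.sign_off())"
```

```text
the job is handed in; nothing more can be done
None
```

All three vessels are at their next stations, and the job was handed in at about 31 s. I parked the crucible on the cork mat, then moved the beaker to the hotplate, the dish to the balance pan and the crucible to the tile.

**Final checks:** All three stood upright, within about 2 mm of the middle of their places as measured by each camera. The mat was empty and the gripper was open and clear. The jar, bottle, multimeter and blue look-alike showed no movement.

**Disagreements:**
- The scene camera's positions sit about 3 mm in x from those of the top and wrist cameras. That is roughly the stated calibration error, and it shifts stations and vessels alike.
- The last wrist view had only a few stray points on the beaker's rim, so its fit there means nothing. The scene and top cameras confirm the beaker.
- When gripping the beaker, the tool stood about 5 mm off its centre, so closing the jaws slid it a few millimetres on the pan. It stayed upright.

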